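# Start a lag screw square with the T-key

### The job

The second lag screw of the bracket on the timber batten is standing crooked in its pilot hole. Pick up the T-handled box key, fit it fully over the loose screw's square head in line with the screw, bring the screw upright before the first turn, and then start it with about a sixth of a turn clockwise, keeping it upright. Leave the key standing on the screw, let go, and do not disturb the other things on the bench.

Things in the scene. Friction and masses are not known exactly. Their poses are not given: they have to be found in the camera images.
- driver: T-handled box key, 136 mm tall, 0.4 kg, loose, at first standing upright on its socket on the bench. Origin: centre of the socket's open mouth (its lowest point); z runs up the stem to the handle, y along the handle. Round steel stem 16 mm thick; dark steel square socket 30 mm tall, 38 mm wide outside (44 mm at the flared mouth).
- driver_handle (a point): Centre of the key's wooden crossbar, 120 mm above the key's origin. The bar is 110 mm long along the key's y, 24 mm wide (x) and 32 mm tall, with flat sides. Axes as the key's.
- driver_seat (a point): Centre of the socket's flat inner ceiling, 20 mm above the key's origin; it meets screw_top when the key is fully on. The socket is square inside, 28 mm wide with sides along the key's x and y, flaring to 36 mm over the lowest 6 mm. Axes as the key's.
- pilot (a point): Pilot hole of the loose screw, on the top face of a metal strip 50 mm above the bench: the fixed point about which the screw leans. x runs along the batten, z up.
- batten: Light timber batten 200 x 95 x 45 mm fixed to the bench, origin under its centre, x along it, with a 170 x 50 x 5 mm metal strip on top. The loose screw's hole is 45 mm from the centre along -x. At 55 mm along +x is the other lag screw, already tight (head only 18 mm above the strip, on a washer): leave it.
- screw_top (a point): Centre of the loose lag screw's top face, 58 mm from the pilot point along the screw's axis; z is that axis, upward; x and y are square to the head's sides. Steel head 24 mm square, 16 mm tall, its top 4 mm only 20 mm square; shank 14 mm thick. Leans 8 to 14 degrees at first; can lean any way; friction holds it where put, 2 to 3 N sideways at the head moves it.
- screw (a joint): Turn of the loose screw about its axis, rad: 0 at the start (a stop), grows clockwise seen from above (driving in), friction 0.15 N m. 1.05 is a sixth of a turn. The head's height does not change noticeably in this first part turn.
- junction_box: Bystander: grey box with white lid, 100 x 100 x 56 mm; origin under its centre.
- parts_tray: Bystander: empty red plastic tray, 90 x 120 x 50 mm; origin under its centre.
- tape_measure: Bystander: black tape measure, 70 x 40 x 66 mm; origin under its centre.
Mind the look-alikes: they are no part of the job. What is shaped like the driver but yellow is not meant.

How it is judged:
On the way, in this order (a step that is already met when the one before it is completed fails the run):
1. the key is fully on the loose screw's head and in line with it, and the screw is upright and not yet turned (distance between driver_seat and screw_top below 0.008 m and angle between the z axis of driver and the z axis of screw_top, either way round below 0.12 rad and angle between screw_top's own z axis and vertical below 0.1 rad and value of joint screw below 0.2 rad), for 0.2 s.
2. the screw is turned clockwise by about a sixth of a turn, upright, with the key on it (distance between driver_seat and screw_top below 0.008 m and angle between the z axis of driver and the z axis of screw_top, either way round below 0.12 rad and angle between screw_top's own z axis and vertical below 0.1 rad and value of joint screw above 0.85 rad), for 0.1 s.
At the end, for the whole second after the job is handed in: The loose screw has been turned clockwise by about a sixth of a turn (0.85 to 2.0 rad) and stands within 0.10 rad of upright; the key stands on it at rest (its socket ceiling within 8 mm of the screw's top, axes within 0.12 rad, key within 0.17 rad of upright), released (all of step 2 and value of joint screw below 2 rad and angle between driver's own z axis and vertical below 0.17 rad and linear speed of driver below 0.02 m/s); the robot touches nothing.
It fails at once if the screw is turned (over 0.25 rad) while it leans more than 0.13 rad (value of joint screw above 0.25 rad and angle between screw_top's own z axis and vertical above 0.13 rad).
It fails at once if the junction box is moved by more than 30 mm (distance of junction_box from where it was at the start of the episode above 0.03 m).
It fails at once if the parts tray is moved by more than 30 mm (distance of parts_tray from where it was at the start of the episode above 0.03 m).
It fails at once if the tape measure is moved by more than 30 mm (distance of tape_measure from where it was at the start of the episode above 0.03 m).
It also fails if it takes over 51 s, if anything falls off the work surface, if the arm or the gripper's body presses on something with over 40 N, if the wrist force passes 120 N, or if a joint passes its speed limit or range.

### The arm

A 7-joint arm with a two-finger parallel gripper is mounted at the origin on the work surface. World frame = base frame: x ahead of the robot, y to its left, z up, the work surface at z = 0. Lengths are in m, angles in rad, forces in N, time in s.
With the tool pointing down it reaches from about 0.4 to 0.85 m from the base axis. Payload 10.4 kg.
Tool frame: the origin (TCP) lies where the fingers leave the gripper's body, on its centre line; the fingertips stand 73 mm ahead of it and the grasp point (between the pads) lies 54 mm ahead of it; z points along the fingers, y is the line along which they close (so a half turn about z gives the same grasp; the last joint's range is limited). The gripper opens to 85 mm and grips with 20 to 120 N. Pads are 22 mm wide; open, the fingers measure 114 mm over their backs; the gripper's body (76 mm by 85 mm) begins 54 mm behind the grasp point. The pads swing forward as they close: fully open they stand 13 mm farther back than shut.
Start: joints at [1.201, 0.332, -0.065, 1.46, 0.022, 1.35, -0.088], TCP at [0.212, -0.588, 0.304] pointing down, gripper open.
Joint ranges: [-2.6, 2.6], [-0.5, 2.12], [-1.47, 1.34], [0.16, 2.42], [-1.27, 4.41], [0.06, 2.06], [-2.6, 2.6]. Speed limits (rad/s): [2.22, 2.22, 2.79, 2.79, 3.14, 3.14, 3.14].

### API

Orientations are given as a unit quaternion [x, y, z, w].
In Python, from workcell import manip, camera gives the robot as it stands. The module is installed in compiled form; this text tells all that it offers.
- The arm moves only by the shell command python3 -m creep 'ROWS' [OPENING] [FORCE]. ROWS is JSON, a list of rows, each a list of 2 entries, a list of its own where there are three numbers: the shift along the tool's x, y, z in mm, then the turn about the tool's z in rad. In form: [[[tx, ty, tz], twist], ...]. A call has 1 to 5 rows; each row is the pose to reach, as a shift and turn from the pose commanded when the call began, along the tool's axes at that moment; what a row does not reach only later rows make up. A row lasts 1/12 s, in which the tool goes at most 41.7 mm and 7.16 degrees, less where a joint would pass 70% of its speed; a pose out of reach is approached as far as the arm can. A call with a gripper value outside its range is refused whole. OPENING is the opening, from 0 (shut) to 1 (fully open), set as the call begins (- or left out, the last holds). The fingers move at their own pace and stop on an object; FORCE is the grip in N (left out, the last holds). Time passes only in rows, so rows that repeat a pose let the fingers close. It gives the time, the measured TCP pose, the force, the opening and the grip force at its end, in the units of the state.
- manip.get_obs(): the state, without advancing time (a new reading comes with each control period).
- camera(name): name is "scene" or "top" or "wrist"; returns a dict with "pixels" (480x640x3 uint8, red, green, blue), "z_map" (480x640 float32, m along the optical axis (not along the pixel's ray), 0 where there is no reading), "fx", "fy", "cx", "cy" (pixels), "extrinsics" (4x4, takes a point from world to camera coordinates). Camera axes: x right, y down, z forward; pixel columns grow to the right and rows downward; lengths in m; the calibration is good to about 2 mm. A picture is of the moment at which its call begins.
- manip.hand_in(): hands the job in; it is judged then, once.
The state is a dict: "clock": time; "joint_pos": joint angles; "joint_velocities": joint speeds; "tau": joint torques, N m; "position": TCP position; "ee_rot": TCP orientation; "ft_force": force on the tool from outside, world axes, zero at the start; "torque": the same for the moment, N m; "grip_width": opening from 0.0 (shut) to 1.0 (fully open); "grasp_force": force on a finger pad.
Only numpy, scipy, OpenCV 4.12 (cv2) and the standard library are available. Lean on these libraries where they do the work, as an engineer would, in place of code of your own. Each camera call takes 0.05 s, during which the arm holds its last target. There are 200 camera calls.

## Working session

There is one attempt and no reset: what is moved stays moved. The work goes in short steps, Python scripts to look and compute and a shell command to move; the robot and the scene stay as the last step left them, time stands still between calls to the robot, and variables do not carry over. Pictures are saved under pics/ and viewed, at most 10 in all, crops included, and the job is handed in when it is done.

```bash
mkdir -p pics
cat > h.py <<'E'
import numpy as np, cv2
from workcell import manip, camera
def world(c):
    z=c["z_map"]; v,u=np.mgrid[:480,:640]
    P=np.stack([(u-c["cx"])/c["fx"]*z,(v-c["cy"])/c["fy"]*z,z,np.ones_like(z)],-1)
    W=P@np.linalg.inv(c["extrinsics"]).T
    W=W[...,:3]; W[z==0]=np.nan
    return W
def save(n,im): cv2.imwrite(f"pics/{n}.png",im[...,::-1])
E
python3 - <<'E'
from h import *
o=manip.get_obs(); print(o)
a=camera("top");b=camera("scene")
np.savez("c0.npz",wt=world(a),ws=world(b),pt=a["pixels"],ps=b["pixels"])
save("top0",a["pixels"]);save("scene0",b["pixels"])
print(a["extrinsics"],a["fx"])
E
```

```text
{'clock': 0.0, 'joint_pos': array([ 1.20139444,  0.33286403, -0.06469155,  1.4609321 ,  0.02158646,
        1.34988868, -0.08851484]), 'joint_velocities': array([ 2.25806087e-03,  1.44817333e-03,  4.69531444e-04, -4.67944291e-04,
        2.82527895e-04,  2.42401877e-04, -6.47701108e-06]), 'tau': array([-1.09022028e-03, -6.25443578e+01,  4.85114101e-02, -3.91606092e+01,
        1.62664888e-02,  9.79060162e-03, -1.97012122e-05]), 'position': array([ 0.21234036, -0.58754012,  0.30312513]), 'ee_rot': array([ 9.85003880e-01,  1.72530777e-01, -1.47026704e-04, -6.83021356e-04]), 'ft_force': array([0.19149855, 0.4367508 , 0.46868839]), 'torque': array([-0.00131483,  0.04022811,  0.02774134]), 'grasp_force': 0.0, 'grip_width': 0.9998383790392902}
[[ 0.01034876 -0.99993754  0.00422214  0.04260508]
 [-0.98393003 -0.01093561 -0.17821929  0.57874056]
 [ 0.17825433 -0.00230995 -0.98398174  0.89089226]
 [ 0.          0.          0.          1.        ]] 496.59925978341687
```

View pics/top0.png

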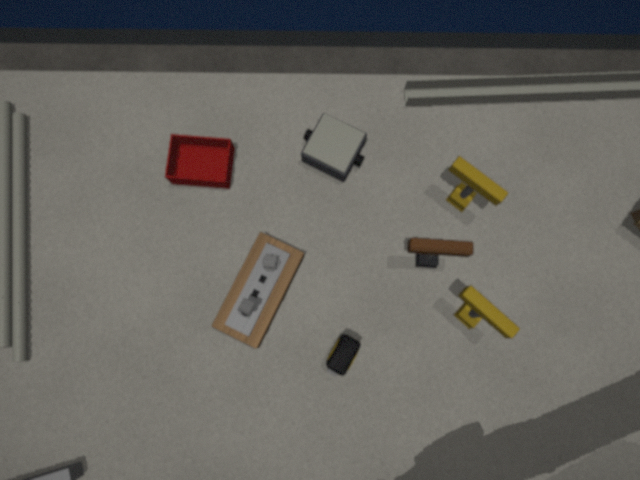

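View pics/scene0.png

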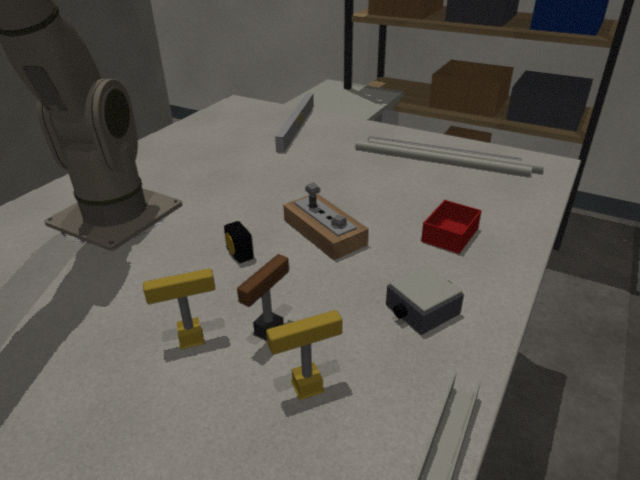

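Candidates at top view: yellow keys at (478,180) and (490,312), brown-handled key with a dark steel socket at (440,247). The brown one fits (wooden bar, dark socket, not yellow). The loose screw is the tall head at (250,304), the tight one is at (270,261). I'll confirm with a crop and measure.

Run:
```python
from h import *
d=np.load("c0.npz");W,p=d["wt"],d["pt"]
crop=np.hstack([cv2.resize(p[220:280,390:490],(400,240),interpolation=2),cv2.resize(p[225:350,205:310],(286,340),interpolation=2)[:240*1]]) if 0 else None
A=cv2.resize(p[215:285,385:495],(550,350),interpolation=cv2.INTER_CUBIC)
B=cv2.resize(d["ps"][175:255,275:375],(500,400),interpolation=cv2.INTER_CUBIC)
im=np.zeros((400,800,3),np.uint8); im[:254,:400]=cv2.resize(A,(400,254)); im[:320,400:]=cv2.resize(B,(400,320)); save("crop0",im)
def sel(W,lo,hi,box):
    x0,x1,y0,y1=box; m=np.zeros(W.shape[:2],bool); m[y0:y1,x0:x1]=1
    return W[m&(W[...,2]>lo)&(W[...,2]<hi)]
def rect(P):
    r=cv2.minAreaRect(P[:,:2].astype(np.float32)); b=cv2.boxPoints(r)
    e=[b[1]-b[0],b[2]-b[1]]; L=max(e,key=np.linalg.norm)
    return np.round(r[0],4),np.round(r[1],4),round(float(np.arctan2(L[1],L[0])),3),len(P),P[:,2].mean().round(4)
print("bar",rect(sel(W,.125,.15,(390,490,220,285))))
print("y1",rect(sel(W,.125,.15,(440,515,150,210))),"y2",rect(sel(W,.125,.15,(450,525,280,345))))
print("batten",rect(sel(W,.035,.054,(205,310,225,355))))
print("strip?",rect(sel(W,.035,.13,(205,310,225,355))))
for n,W2,bx in(("top",W,(225,275,280,325)),("scene",d["ws"],(300,325,178,212))):
    h=sel(W2,.085,.13,bx); print(n,"head",h.mean(0),h.min(0),h.max(0),len(h))
    h=sel(W2,.100,.13,bx); print(n,"headtop",h.mean(0),h.min(0),h.max(0),len(h))
h=sel(W,.06,.08,(255,290,245,275));print("tight",h.mean(0),len(h))
```

```text
bar (array([ 0.5584, -0.1564]), array([0.1103, 0.0249]), 1.516, 924, np.float64(0.1358))
y1 (array([ 0.6797, -0.2277]), array([0.1098, 0.0252]), 0.903, 924, np.float64(0.1354)) y2 (array([ 0.4472, -0.2356]), array([0.1097, 0.0251]), 0.828, 1017, np.float64(0.1356))
batten (array([0.4887, 0.17  ]), array([0.0954, 0.2001]), -0.442, 4985, np.float64(0.0472))
strip? (array([0.4887, 0.17  ]), array([0.0954, 0.2001]), -0.442, 5402, np.float64(0.0501))
top head [0.45220471 0.18131605 0.105654  ] [0.43666487 0.16661164 0.09387869] [0.46779502 0.19838986 0.11174105] 203
top headtop [0.45254601 0.18142488 0.10633051] [0.43807814 0.16661164 0.10001939] [0.46743451 0.19702036 0.11174105] 188
scene head [0.45616067 0.176888   0.10101262] [0.43493691 0.16459496 0.08774815] [0.46830838 0.19094143 0.10974027] 143
scene headtop [0.45534697 0.17819701 0.1048071 ] [0.43935247 0.1652788  0.10007523] [0.46828396 0.19094143 0.10974027] 90
tight [0.5378468  0.14605508 0.06695835] 168
```

View pics/crop0.png

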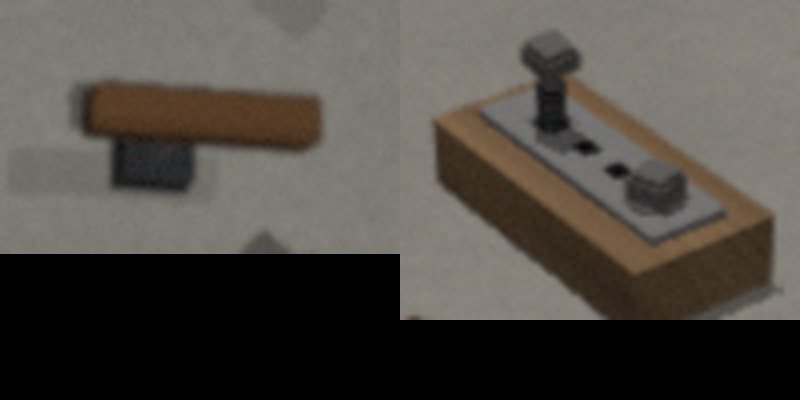

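The crop shows the brown bar with a dark square socket under it (crop (205,110)), so this is the right key. On the right, the loose screw stands tall at (550,60) and the tight one sits low at (655,185). I'll go above the key and estimate the screw-head yaw meanwhile.

```bash
python3 -m creep '[[[31,-19,4],0],[[63,-38,8],0],[[94,-58,12],0],[[126,-77,17],0],[[157,-96,21],0]]' 1 >/dev/null
python3 -m creep '[[[31,-19,4],0],[[63,-38,8],0],[[94,-58,12],0],[[126,-77,17],0],[[157,-96,21],0]]' >/dev/null
python3 -m creep '[[[31,-19,4],0],[[63,-38,8],0],[[94,-58,12],0],[[126,-77,17],0],[[157,-96,21],0]]' >/dev/null
python3 -m creep '[[[0,0,0],-0.117],[[0,0,0],-0.234],[[0,0,0],-0.351],[[0,0,0],-0.468],[[0,0,0],-0.585]]' >/dev/null
python3 -m creep '[[[0,0,0],-0.117],[[0,0,0],-0.234],[[0,0,0],-0.351],[[0,0,0],-0.468],[[0,0,0],-0.584]]'
cat >> h.py <<'E'
def yaw(o): x,y,z,w=o["ee_rot"]; return 2*np.arctan2(y,x)
def to(p,yw=None):
    o=manip.get_obs(); a=yaw(o); d=(np.array(p)-o["position"])*1000
    t=0 if yw is None else -((yw-a+np.pi)%(2*np.pi)-np.pi)
    print("tcp",o["position"].round(4),"yaw",round(a,3),"tool shift mm",np.round([d[0]*np.cos(a)+d[1]*np.sin(a),d[0]*np.sin(a)-d[1]*np.cos(a),-d[2]],1),"twist",round(t,3),"q7",o["joint_pos"][6].round(2),"F",o["ft_force"].round(1),"clk",o["clock"])
def sel(W,lo,hi,box):
    x0,x1,y0,y1=box; m=np.zeros(W.shape[:2],bool); m[y0:y1,x0:x1]=1
    return W[m&(W[...,2]>lo)&(W[...,2]<hi)]
E
python3 - <<'E'
from h import *
to([.5584,-.1564,.174],1.516)
d=np.load("c0.npz")
for W,bx in((d["wt"],(225,275,280,325)),):
    h=sel(W,.098,.13,bx)
    c,s,_=cv2.minAreaRect(h[:,:2].astype(np.float32)); print(c,s,_)
    for _ in range(4):
        q=h-h.mean(0); n=np.linalg.svd(q)[2][2]; n*=np.sign(n[2]); r=q@n; h=h[abs(r)<.0025]
    print("plane",n,h.mean(0),len(h),r.std())
c=camera("wrist"); save("wrist1",c["pixels"])
big=cv2.resize(d["pt"][280:325,225:275],(400,360),interpolation=cv2.INTER_CUBIC)
im=np.zeros((480,800,3),np.uint8); im[:360,:400]=np.clip(big*1.6,0,255); im[:300,400:]=cv2.resize(c["pixels"],(400,300)); save("v2",im)
E
```

```text
clock: 2.18
position: [0.5573, -0.1568, 0.2405]
ee_rot: [0.724, 0.689, -0.0, -0.0]
ft_force: [0.5, 0.4, 0.2]
grip_width: 0.996
grasp_force: 0.0
tcp [ 0.5573 -0.1568  0.2405] yaw 1.522 tool shift mm [ 0.5  1.1 66.5] twist 0.006 q7 0.0 F [0.5 0.4 0.2] clk 2.1833
(0.4527423083782196, 0.1819128394126892) (0.02375185303390026, 0.024727748706936836) 64.77873992919922
plane [-0.02390511 -0.15421389  0.98774826] [0.45271993 0.18095241 0.10615932] 127 0.0012108015213764156
```

View pics/v2.png

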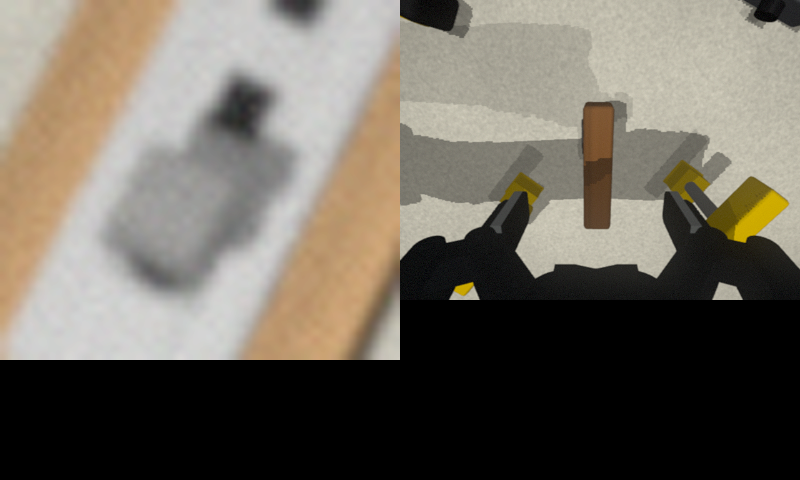

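Left: the head at (175,215) is square to the batten, leaning toward the lower left. Right: the brown bar at (597,165) lies between the open fingers. Descend and grasp.

```bash
python3 -m creep '[[[0,1,13],0],[[0,1,26],0],[[0,1,40],0],[[0,1,53],0],[[0,1,66],0]]' >/dev/null
python3 -m creep '[[[0,0,0],0],[[0,0,0],0],[[0,0,0],0],[[0,0,0],0],[[0,0,0],0]]' 0 60 >/dev/null
python3 -m creep '[[[0,0,0],0],[[0,0,0],0],[[0,0,0],0],[[0,0,0],0],[[0,0,0],0]]' 
python3 -m creep '[[[0,0,-20],0],[[0,0,-50],0],[[0,0,-85],0],[[0,0,-120],0],[[0,0,-156],0]]'
python3 - <<'E'
from h import *
a=yaw(manip.get_obs()); to([.42,.03,.33],1.516)
E
```

```text
clock: 3.48
position: [0.5589, -0.157, 0.1758]
ee_rot: [0.726, 0.687, 0.0, 0.001]
ft_force: [-1.6, 0.5, 7.0]
grip_width: 0.273
grasp_force: 58.9
clock: 3.9
position: [0.5579, -0.1568, 0.3318]
ee_rot: [0.726, 0.687, -0.0, -0.001]
ft_force: [1.2, -0.9, -3.5]
grip_width: 0.273
grasp_force: 59.9
tcp [ 0.5579 -0.1568  0.3318] yaw 1.516 tool shift mm [ 178.9 -147.9    1.8] twist -0.0 q7 0.03 F [ 1.2 -0.9 -3.5] clk 3.9
```

```bash
python3 -m creep '[[[15,-8,0],0],[[40,-21,0],0],[[68,-35,0],0],[[95,-50,0],0],[[115,-60,0],0]]' >/dev/null
python3 -m creep '[[[20,-10,0],0],[[45,-23,0],0],[[70,-36,0],0],[[95,-50,0],0],[[115,-60,0],0]]' >/dev/null
python3 -m creep '[[[0,0,0],-0.118],[[0,0,0],-0.236],[[0,0,0],-0.354],[[0,0,0],-0.473],[[0,0,0],-0.592]]' >/dev/null
python3 -m creep '[[[0,0,0],-0.118],[[0,0,0],-0.236],[[0,0,0],-0.354],[[0,0,0],-0.473],[[0,0,0],-0.592]]'
python3 - <<'E'
from h import *
to([.4527,.181,.332],2.70)
c=camera("wrist"); save("wrist2",c["pixels"]); W=world(c)
np.savez("c2.npz",W=W,p=c["pixels"],E=c["extrinsics"],K=[c["fx"],c["cx"],c["cy"]])
print(np.linalg.inv(c["extrinsics"]))
E
```

```text
clock: 5.57
position: [0.451, 0.0793, 0.3304]
ee_rot: [0.216, 0.976, -0.0, -0.0]
ft_force: [-0.1, -0.3, -3.1]
grip_width: 0.275
grasp_force: 60.0
tcp [0.451  0.0793 0.3304] yaw 2.706 tool shift mm [41.4 92.9 -1.6] twist 0.006 q7 0.89 F [-0.1 -0.3 -3.1] clk 5.5667
[[ 4.21278853e-01  8.64187475e-01  2.75143846e-01  3.80447341e-01]
 [ 9.06931049e-01 -4.01274322e-01 -1.28277006e-01  1.12911554e-01]
 [-4.47221463e-04  3.03576887e-01 -9.52806840e-01  4.00088159e-01]
 [ 0.00000000e+00  0.00000000e+00  0.00000000e+00  1.00000000e+00]]
```

View pics/wrist2.png

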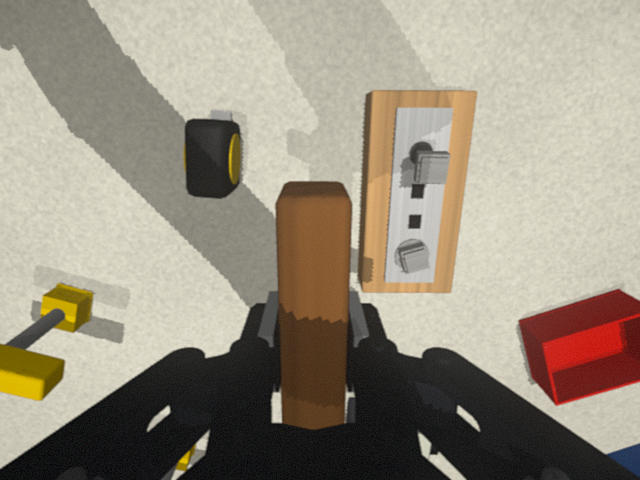

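The wrist view shows the leaning head at (433,165), nearly square with the image and the batten, and the tight screw at (412,257). Measure its top plane and yaw.

Run:
```python
from h import *
d=np.load("c2.npz"); W=d["W"]
h=sel(W,.096,.13,(400,465,135,200))
for _ in range(6):
    q=h-h.mean(0); n=np.linalg.svd(q,full_matrices=False)[2][2]; n*=np.sign(n[2]); r=q@n; h=h[abs(r-np.median(r))<.0015]
c,s,a=cv2.minAreaRect(h[:,:2].astype(np.float32))
print("plane",n,"tilt",np.arccos(n[2]),h.mean(0),len(h)); print("rect",c,s,a,np.radians(a))
b=sel(W,.035,.055,(350,490,80,300)); r=cv2.minAreaRect(b[:,:2].astype(np.float32)); print("batten",r,np.radians(r[2]))
print("pilot from plane",h.mean(0)-.058*n)
k=sel(W,.27,.32,(260,360,170,430)); r=cv2.minAreaRect(k[:,:2].astype(np.float32)); print("bar",r,k[:,2].max())
big=cv2.resize(d["p"][130:200,400:470],(560,560),interpolation=cv2.INTER_CUBIC); save("v3",big)
```

```text
plane [-0.03898355 -0.15542671  0.98707792] tilt 0.1609348059865243 [0.45466175 0.1827644  0.1063202 ] 465
rect (0.4521081745624542, 0.18284781277179718) (0.021596666425466537, 0.022755026817321777) 66.07593536376953 1.1532426284327355
batten ((0.4891168475151062, 0.1720295548439026), (0.09563283622264862, 0.19949676096439362), 64.78173065185547) 1.1306544950150104
pilot from plane [0.45692279 0.19177915 0.04906968]
bar ((0.4391884207725525, 0.08448761701583862), (0.03771841526031494, 0.08955532312393188), 56.737091064453125) 0.3196013978616583
```

View pics/v3.png

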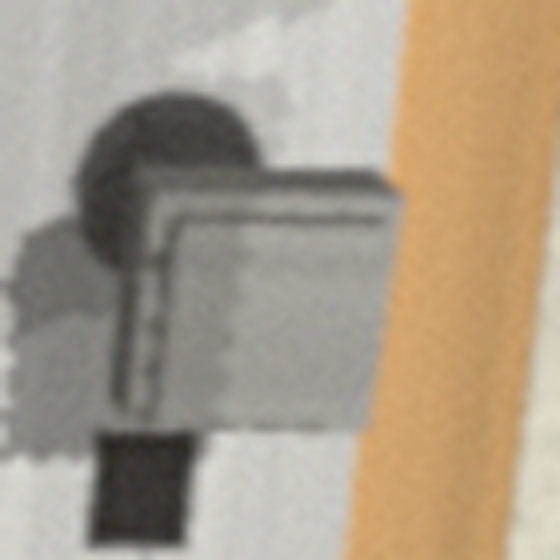

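Head yaw ≈ 1.14 (mod 90°), so tool yaw 2.70 fits. The top is at about (0.4525, 0.182) and the pilot at (0.448, 0.190). Move above.

```bash
python3 -m creep '[[[9,19,0],0],[[20,44,0],0],[[32,70,0],0],[[40,88,0],0],[[43,94,0],0]]' >/dev/null
python3 -m creep '[[[0,0,15],0],[[0,0,25],0],[[0,0,30],0],[[0,0,32],0],[[0,0,32],0]]'
python3 - <<'E'
from h import *
to([.4522,.1828,.268],2.706)
c=camera("scene"); save("s3",c["pixels"]); W=world(c)
a=camera("wrist")
im=np.zeros((480,800,3),np.uint8); im[:,:400]=cv2.resize(c["pixels"][130:250,260:360],(400,480),interpolation=2); im[:300,400:]=cv2.resize(a["pixels"],(400,300)); save("v4",im)
E
```

```text
clock: 6.45
position: [0.4526, 0.1819, 0.2984]
ee_rot: [0.22, 0.976, -0.0, -0.0]
ft_force: [-0.3, -0.6, -3.1]
grip_width: 0.273
grasp_force: 60.1
tcp [0.4526 0.1819 0.2984] yaw 2.698 tool shift mm [ 0.7  0.6 30.4] twist -0.008 q7 0.59 F [-0.3 -0.6 -3.1] clk 6.45
```

View pics/v4.png

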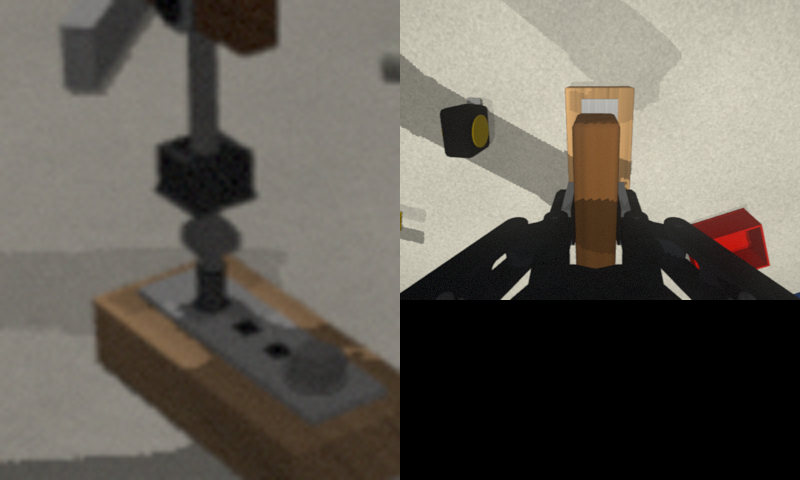

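The socket at (206,180) is right above the head at (211,238). Descend.

```bash
python3 -m creep '[[[1,1,3],0],[[1,1,6],0],[[1,1,9],0],[[1,1,12],0],[[1,1,15],0]]'
python3 -m creep '[[[0,0,3],0],[[0,0,6],0],[[0,0,9],0],[[0,0,12],0],[[0,0,15],0]]'
python3 -c "
from h import *
to([.4482,.1902,.2638])"
```

```text
clock: 6.97
position: [0.4522, 0.184, 0.2836]
ee_rot: [0.219, 0.976, -0.0, 0.0]
ft_force: [-0.3, -0.3, -3.6]
grip_width: 0.274
grasp_force: 60.3
clock: 7.38
position: [0.4536, 0.184, 0.2701]
ee_rot: [0.219, 0.976, 0.0, 0.002]
ft_force: [2.9, -3.2, 9.6]
grip_width: 0.273
grasp_force: 62.0
tcp [0.4536 0.184  0.2701] yaw 2.699 tool shift mm [7.6 3.3 6.3] twist 0 q7 0.57 F [ 2.9 -3.2  9.6] clk 7.3833
```

```bash
python3 -m creep '[[[2,1,0],0],[[4,1.5,0],0],[[6,2.5,0],0],[[7.5,3,0],0],[[7.5,3,0],0]]'
python3 -m creep '[[[0,0,1],0],[[0,0,2],0],[[0,0,3],0],[[0,0,4],0],[[0,0,4],0]]'
python3 -c "
from h import *
to([.4482,.1902,.2638])"
```

```text
clock: 7.8
position: [0.4468, 0.1899, 0.2691]
ee_rot: [0.219, 0.976, -0.0, 0.0]
ft_force: [4.9, -3.7, 1.9]
grip_width: 0.275
grasp_force: 61.3
clock: 8.22
position: [0.4466, 0.1901, 0.2646]
ee_rot: [0.219, 0.976, 0.0, -0.0]
ft_force: [2.9, -1.3, -1.5]
grip_width: 0.27
grasp_force: 61.0
tcp [0.4466 0.1901 0.2646] yaw 2.7 tool shift mm [-1.4  0.7  0.8] twist 0 q7 0.55 F [ 2.9 -1.3 -1.5] clk 8.2167
```

```bash
python3 -m creep '[[[-1,0,0.5],0],[[-1,0.5,1],0],[[-1,0.5,1.5],0],[[-1,0.5,2],0],[[-1,0.5,2],0]]'
python3 -m creep '[[[0,0,0.5],0],[[0,0,1],0],[[0,0,1],0],[[0,0,1],0],[[0,0,1],0]]'
python3 - <<'E'
from h import *
to([.4482,.1902,.2638])
c=camera("scene"); a=camera("top")
im=np.zeros((480,800,3),np.uint8); im[:,:400]=cv2.resize(c["pixels"][130:250,260:360],(400,480),interpolation=2)
im[:,400:]=cv2.resize(a["pixels"][230:350,200:300],(400,480),interpolation=2); save("v5",np.clip(im*1.5,0,255).astype(np.uint8))
E
```

```text
clock: 8.63
position: [0.4479, 0.1906, 0.2639]
ee_rot: [0.219, 0.976, 0.0, 0.0]
ft_force: [-1.9, -2.1, 12.1]
grip_width: 0.271
grasp_force: 62.7
clock: 9.05
position: [0.4484, 0.1908, 0.2637]
ee_rot: [0.219, 0.976, 0.001, 0.001]
ft_force: [-0.5, -0.7, 16.4]
grip_width: 0.27
grasp_force: 63.3
tcp [0.4484 0.1908 0.2637] yaw 2.7 tool shift mm [-0.1 -0.6 -0.1] twist 0 q7 0.55 F [-0.5 -0.7 16.4] clk 9.05
```

View pics/v5.png

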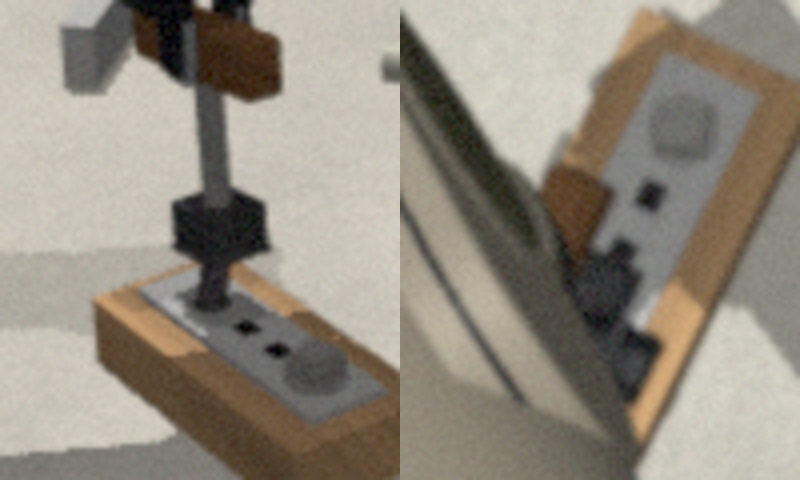

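The socket is seated over the head at (220,225), at the expected height. The stem seems to lean slightly, so I'll measure it from the depth.

```bash
cat > tilt.py <<'E'
from h import *
Ws=[];
for _ in range(6): c=camera("scene"); Ws.append(world(c))
W=np.nanmedian(Ws,0)
def cen(lo,hi,r,what):
    m=(W[...,2]>lo)&(W[...,2]<hi)&(np.hypot(W[...,0]-.4482,W[...,1]-.1902)<r)
    m[:, :290]=0; P=W[m]; print(what,P.mean(0).round(4),len(P)); return P
S=cen(.124,.186,.022,"stem"); q=S-S.mean(0)
# centreline per height bin
b=[S[(S[:,2]>z)&(S[:,2]<z+.008)].mean(0) for z in np.arange(.124,.18,.008)]
b=np.array(b); A=np.polyfit(b[:,2],b[:,:2],1); print("stem slope xy",A[0].round(3),"along batten",A[0]@[.904,-.427],"across",A[0]@[.427,.904])
K=cen(.056,.084,.02,"shank"); b=np.array([K[(K[:,2]>z)&(K[:,2]<z+.006)].mean(0) for z in np.arange(.056,.084,.006)]); A=np.polyfit(b[:,2],b[:,:2],1); print("shank slope",A[0].round(3))
E
python3 tilt.py
python3 - <<'E'
from h import *
a=camera("wrist");W=world(a)
P=sel(W,.195,.24,(250,390,150,430)); P=P[P[:,2]>.2]
q=P-P.mean(0);n=np.linalg.svd(q,full_matrices=False)[2][2];n*=np.sign(n[2])
for _ in range(4):
    r=(P-P.mean(0))@n; P=P[abs(r-np.median(r))<.003]; n=np.linalg.svd(P-P.mean(0),full_matrices=False)[2][2]; n*=np.sign(n[2])
print("bar top normal",n,P.mean(0),len(P))
E
```

```text
stem [0.4563 0.1822 0.1552] 195
stem slope xy [-0.091  0.048] along batten -0.10305656515243142 across 0.004067770781372517
shank [0.455  0.1815 0.0672] 62
 ** On entry to DLASCL parameter number  4 had an illegal value
 ** On entry to DLASCL parameter number  4 had an illegal value
 ** On entry to DLASCL parameter number  4 had an illegal value
 ** On entry to DLASCL parameter number  4 had an illegal value
 ** On entry to DLASCL parameter number  5 had an illegal value
 ** On entry to DLASCL parameter number  4 had an illegal value
bar top normal [-0.09131928  0.04082678  0.9949844 ] [0.43289458 0.19917776 0.22173412] 16673tilt.py:12: RuntimeWarning: Mean of empty slice.
  K=cen(.056,.084,.02,"shank"); b=np.array([K[(K[:,2]>z)&(K[:,2]<z+.006)].mean(0) for z in np.arange(.056,.084,.006)]); A=np.polyfit(b[:,2],b[:,:2],1); print("shank slope",A[0].round(3))
  ret = um.true_divide(
Traceback (most recent call last):
  File "tilt.py", line 12, in <module>
    K=cen(.056,.084,.02,"shank"); b=np.array([K[(K[:,2]>z)&(K[:,2]<z+.006)].mean(0) for z in np.arange(.056,.084,.006)]); A=np.polyfit(b[:,2],b[:,:2],1); print("shank slope",A[0].round(3))
                                                                                                                            ~~~~~~~~~~^^^^^^^^^^^^^^^^^^
numpy.linalg.LinAlgError: SVD did not converge in Linear Least Squares
```

The key has pivoted 0.10 rad in the pads, in the plane along the batten, and the screw still leans that way. With a light grip I'll move back so the key pivots straight, then clamp at 120 N and bring both upright.

```bash
cat > tilt.py <<'E'
from h import *
import sys
W=world(camera("wrist")); o=manip.get_obs(); z=o["position"][2]; a=yaw(o)
P=sel(W,z-.065,z-.02,(250,390,150,430))
n=None
for _ in range(5):
    n=np.linalg.svd(P-P.mean(0),full_matrices=False)[2][2]; n*=np.sign(n[2]); r=(P-P.mean(0))@n; P=P[abs(r-np.median(r))<.003]
t=np.array([n[0]*np.cos(a)+n[1]*np.sin(a),n[0]*np.sin(a)-n[1]*np.cos(a)])
s=world(camera("scene"))
m=(s[...,2]>.124)&(s[...,2]<.184)&(np.hypot(s[...,0]-.4482,s[...,1]-.1902)<.024); S=s[m]
b=np.array([S[(S[:,2]>h)&(S[:,2]<h+.01)].mean(0) for h in np.arange(.124,.18,.01)]); A=np.polyfit(b[:,2],b[:,:2],1)[0]
print("bar tilt toward tool x,y",t.round(3),"| stem",np.round([A[0]*np.cos(a)+A[1]*np.sin(a),A[0]*np.sin(a)-A[1]*np.cos(a)],3),"stem surf mean",S.mean(0).round(4))
to([.4482,.1902,.2638])
E
python3 -m creep '[[[0,0,-1],0],[[0,0,-1],0],[[0,0,-1],0]]' - 20
python3 -m creep '[[[-2,0,-1],0],[[-4,0,-1],0],[[-6,0,-1],0],[[-8,0,-1],0],[[-10,0,-1],0]]'
python3 -m creep '[[[-1,0,0],0],[[-2,0,0],0],[[-2,0,0],0]]'
python3 tilt.py
```

```text
clock: 9.75
position: [0.4481, 0.1907, 0.264]
ee_rot: [0.219, 0.976, 0.001, 0.001]
ft_force: [0.5, -1.7, 10.0]
grip_width: 0.272
grasp_force: 62.5
clock: 10.17
position: [0.4561, 0.1863, 0.2636]
ee_rot: [0.219, 0.976, 0.0, -0.001]
ft_force: [-5.8, 3.7, 4.0]
grip_width: 0.274
grasp_force: 61.7
clock: 10.42
position: [0.4581, 0.1853, 0.2636]
ee_rot: [0.219, 0.976, 0.0, -0.001]
ft_force: [-4.7, 2.5, 4.7]
grip_width: 0.268
grasp_force: 61.8
bar tilt toward tool x,y [ 0.058 -0.006] | stem [ 0.033 -0.003] stem surf mean [0.4632 0.1779 0.1558]
tcp [0.458  0.1853 0.2637] yaw 2.7 tool shift mm [11.   0.2 -0.1] twist 0 q7 0.56 F [-3.7  2.9  4.4] clk 10.5167
```

```bash
python3 -m creep '[[[0,0,0],0],[[0,0,0],0],[[0,0,0],0]]' 0 20
python3 -m creep '[[[-2,0,0],0],[[-4,0,0],0],[[-6,0,0],0],[[-6,0,0],0]]'
python3 tilt.py
```

```text
clock: 10.77
position: [0.4581, 0.1852, 0.2637]
ee_rot: [0.219, 0.976, -0.0, -0.001]
ft_force: [-4.2, 3.1, 4.0]
grip_width: 0.271
grasp_force: 61.7
clock: 11.1
position: [0.4638, 0.1823, 0.2635]
ee_rot: [0.219, 0.976, -0.0, -0.001]
ft_force: [-3.9, 2.0, 3.1]
grip_width: 0.273
grasp_force: 61.6
bar tilt toward tool x,y [ 0.006 -0.008] | stem [ 0.009 -0.044] stem surf mean [0.464  0.1765 0.1557]
tcp [0.4637 0.1824 0.2636] yaw 2.7 tool shift mm [17.4  0.5 -0.2] twist 0 q7 0.56 F [-4.2  2.4  0.9] clk 11.2
```

```bash
python3 -m creep '[[[0,0,0],0],[[0,0,0],0],[[0,0,0],0],[[0,0,0],0]]' 0.02 120
python3 -m creep '[[[1.5,0,0],0],[[3,0,0],0],[[4.5,0,0],0],[[6,0,0],0],[[6,0,0],0]]'
python3 tilt.py
```

```text
clock: 11.53
position: [0.4638, 0.1823, 0.2637]
ee_rot: [0.219, 0.976, -0.0, -0.0]
ft_force: [-4.0, 2.8, 0.5]
grip_width: 0.264
grasp_force: 117.3
clock: 11.95
position: [0.4592, 0.1843, 0.2641]
ee_rot: [0.219, 0.976, -0.0, 0.001]
ft_force: [2.8, -2.1, 0.2]
grip_width: 0.262
grasp_force: 117.4
bar tilt toward tool x,y [ 0.02  -0.009] | stem [ 0.012 -0.021] stem surf mean [0.4624 0.1779 0.1541]
tcp [0.4592 0.1843 0.2641] yaw 2.699 tool shift mm [12.5  0.6  0.3] twist 0 q7 0.56 F [ 3.1 -1.7  0.1] clk 12.05
```

Grip is now 117 N, and the tilt is small. Continue to upright.

```bash
python3 -m creep '[[[1.5,0,0],0],[[3,0,0],0],[[4.5,0,0],0],[[6,0,0],0],[[6,0,0],0]]'
python3 tilt.py
python3 -m creep '[[[1.5,0,0],0],[[3,0,0],0],[[4.5,0,0],0],[[6,0,0],0],[[6,0,0],0]]'
python3 tilt.py
```

```text
clock: 12.47
position: [0.4535, 0.1874, 0.2644]
ee_rot: [0.219, 0.976, 0.0, 0.001]
ft_force: [3.2, -3.4, 6.1]
grip_width: 0.268
grasp_force: 118.1
bar tilt toward tool x,y [ 0.021 -0.008] | stem [0.005 0.006] stem surf mean [0.4569 0.1809 0.1541]
tcp [0.4536 0.1874 0.2644] yaw 2.7 tool shift mm [6.1 0.2 0.6] twist 0 q7 0.55 F [ 4.  -2.4  6.6] clk 12.5667
clock: 12.98
position: [0.4475, 0.1904, 0.264]
ee_rot: [0.219, 0.976, 0.0, -0.0]
ft_force: [2.2, -1.2, 5.3]
grip_width: 0.263
grasp_force: 118.0
bar tilt toward tool x,y [ 0.017 -0.009] | stem [-0.018 -0.019] stem surf mean [0.4506 0.1841 0.1535]
tcp [0.4477 0.1903 0.264 ] yaw 2.7 tool shift mm [-0.5  0.1  0.2] twist 0 q7 0.55 F [ 1.  -0.4  5.1] clk 13.0833
```

```bash
python3 -m creep '[[[1,0,0],0],[[2,0,0],0],[[2,0,0],0],[[1.5,0,1],0],[[1,0,1],0]]'
python3 -m creep '[[[0,0,0.5],0],[[0,0,1],0],[[0,0,1],0],[[0,0,1],0],[[0,0,1],0]]'
python3 - <<'E'
exec(open("tilt.py").read())
c=camera("scene"); im=cv2.resize(c["pixels"][130:250,260:360],(500,600),interpolation=2); save("v6",np.clip(im*1.4,0,255).astype(np.uint8))
W=s
for z in (.055,.063,.071,.079):
    m=(W[...,2]>z)&(W[...,2]<z+.008)&(np.hypot(W[...,0]-.4482,W[...,1]-.1902)<.014); print(z,W[m].mean(0).round(4),m.sum())
E
```

```text
clock: 13.5
position: [0.4469, 0.191, 0.2636]
ee_rot: [0.219, 0.976, 0.0, 0.0]
ft_force: [-2.7, 0.6, 11.9]
grip_width: 0.264
grasp_force: 119.2
clock: 13.92
position: [0.4471, 0.1914, 0.2635]
ee_rot: [0.219, 0.976, 0.001, 0.001]
ft_force: [-2.1, -0.2, 19.6]
grip_width: 0.263
grasp_force: 120.2
bar tilt toward tool x,y [ 0.012 -0.009] | stem [-0.017 -0.026] stem surf mean [0.45   0.1852 0.1534]
tcp [0.4471 0.1913 0.2634] yaw 2.7 tool shift mm [-1.4 -0.6 -0.4] twist 0 q7 0.55 F [-3.  -0.5 19.5] clk 14.0167
0.055 [0.4506 0.1843 0.0597] 21
0.063 [0.4526 0.1842 0.0669] 24
0.071 [0.4518 0.1847 0.0749] 26
0.079 [0.4542 0.1846 0.0808] 2
```

View pics/v6.png

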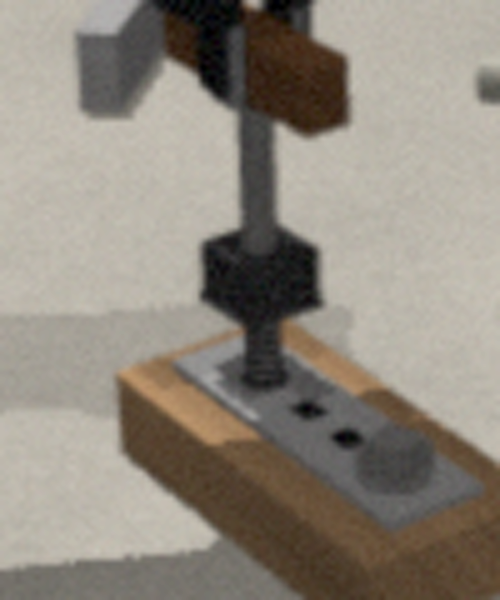

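Key and screw look upright: stem at (257,190), shank at (264,355). Ease the pressure and turn clockwise.

```bash
python3 -m creep '[[[-0.5,0,-0.7],0],[[-0.5,0,-0.7],0],[[-0.5,0,-0.7],0]]'
python3 -m creep '[[[0,0,0],0.06],[[0,0,0],0.14],[[0,0,0],0.22],[[0,0,0],0.3],[[0,0,0],0.3]]'
python3 tilt.py
python3 -c "
from h import *
print(manip.get_obs()['torque'])"
```

```text
clock: 14.32
position: [0.4472, 0.1911, 0.2635]
ee_rot: [0.219, 0.976, 0.001, 0.0]
ft_force: [-2.3, 1.0, 14.4]
grip_width: 0.263
grasp_force: 119.2
clock: 14.73
position: [0.4477, 0.1909, 0.2636]
ee_rot: [0.365, 0.931, 0.001, 0.001]
ft_force: [0.6, -0.5, 12.8]
grip_width: 0.267
grasp_force: 119.1
bar tilt toward tool x,y [ 0.015 -0.011] | stem [ 0.029 -0.08 ] stem surf mean [0.4507 0.1847 0.1515]
tcp [0.4477 0.1909 0.2636] yaw 2.4 tool shift mm [-0.8 -0.1 -0.2] twist 0 q7 0.26 F [ 0.5 -0.4 12.1] clk 14.8333
[-0.05617717 -0.1852253  -0.10386185]
```

```bash
python3 -m creep '[[[0,0,0],0.09],[[0,0,0],0.18],[[0,0,0],0.27],[[0,0,0],0.36],[[0,0,0],0.45]]'
python3 -m creep '[[[0,0,0],0.1],[[0,0,0],0.2],[[0,0,0],0.3],[[0,0,0],0.4],[[0,0,0],0.5]]'
python3 -m creep '[[[0,0,0],0.05],[[0,0,0],0.1],[[0,0,0],0.1],[[0,0,0],0.1],[[0,0,0],0.1]]'
python3 tilt.py
python3 -c "
from h import *
print(manip.get_obs()['torque'])"
```

```text
clock: 15.25
position: [0.4478, 0.1904, 0.2636]
ee_rot: [0.563, 0.826, 0.0, 0.001]
ft_force: [1.3, -2.1, 13.0]
grip_width: 0.258
grasp_force: 119.3
clock: 15.67
position: [0.4478, 0.1904, 0.2636]
ee_rot: [0.75, 0.661, 0.001, 0.0]
ft_force: [1.9, -1.6, 11.8]
grip_width: 0.262
grasp_force: 119.2
clock: 16.08
position: [0.4478, 0.1904, 0.2636]
ee_rot: [0.781, 0.625, 0.001, 0.0]
ft_force: [0.8, -2.3, 12.8]
grip_width: 0.261
grasp_force: 119.1
bar tilt toward tool x,y [ 0.014 -0.011] | stem [ 0.017 -0.023] stem surf mean [0.4518 0.1845 0.1552]
tcp [0.4478 0.1904 0.2636] yaw 1.35 tool shift mm [-0.1  0.4 -0.2] twist 0 q7 -0.78 F [ 1.3 -0.9 13. ] clk 16.1833
[-0.52652337 -0.35554805 -0.02906305]
```

```bash
python3 -m creep '[[[0,0,-0.5],0],[[0,0,-0.8],0],[[0,0,-0.8],0]]'
python3 -m creep '[[[0,0,0],0],[[0,0,0],0],[[0,0,0],0],[[0,0,0],0],[[0,0,0],0]]' 1 20
python3 -m creep '[[[0,0,-3],0],[[0,0,-12],0],[[0,0,-25],0],[[0,0,-42],0],[[0,0,-60],0]]'
python3 -m creep '[[[0,0,-15],0],[[0,0,-30],0],[[0,0,-45],0],[[0,0,-50],0],[[0,0,-50],0]]'
python3 - <<'E'
from h import *
a=camera("wrist");c=camera("scene");W=world(a)
P=sel(W,.2,.235,(200,440,100,430))
for _ in range(5):
    n=np.linalg.svd(P-P.mean(0),full_matrices=False)[2][2]; n*=np.sign(n[2]); r=(P-P.mean(0))@n; P=P[abs(r-np.median(r))<.003]
r=cv2.minAreaRect(P[:,:2].astype(np.float32)); print("bar top",n,P.mean(0),r,len(P))
im=np.zeros((480,800,3),np.uint8); im[:,:400]=cv2.resize(c["pixels"][130:250,260:360],(400,480),interpolation=2); im[:300,400:]=cv2.resize(a["pixels"],(400,300)); save("v7",np.clip(im*1.4,0,255).astype(np.uint8))
E
```

```text
clock: 16.43
position: [0.4477, 0.1902, 0.2637]
ee_rot: [0.781, 0.625, 0.0, 0.0]
ft_force: [2.6, -1.0, 6.0]
grip_width: 0.264
grasp_force: 118.1
clock: 16.85
position: [0.447, 0.1902, 0.2631]
ee_rot: [0.781, 0.625, -0.0, -0.0]
ft_force: [0.6, -0.2, -0.1]
grip_width: 0.955
grasp_force: 0.0
clock: 17.27
position: [0.4471, 0.1902, 0.3246]
ee_rot: [0.781, 0.625, -0.0, -0.0]
ft_force: [0.6, -0.5, -0.2]
grip_width: 1.003
grasp_force: 0.0
clock: 17.68
position: [0.4477, 0.1905, 0.3749]
ee_rot: [0.781, 0.625, 0.001, 0.001]
ft_force: [0.2, -0.3, -0.8]
grip_width: 1.002
grasp_force: 0.0
bar top [-0.00577321  0.00288086  0.99997919] [0.44882609 0.19532866 0.22333155] ((0.4477125108242035, 0.19114479422569275), (0.10982438176870346, 0.023649854585528374), 78.2347412109375) 6054
```

View pics/v7.png

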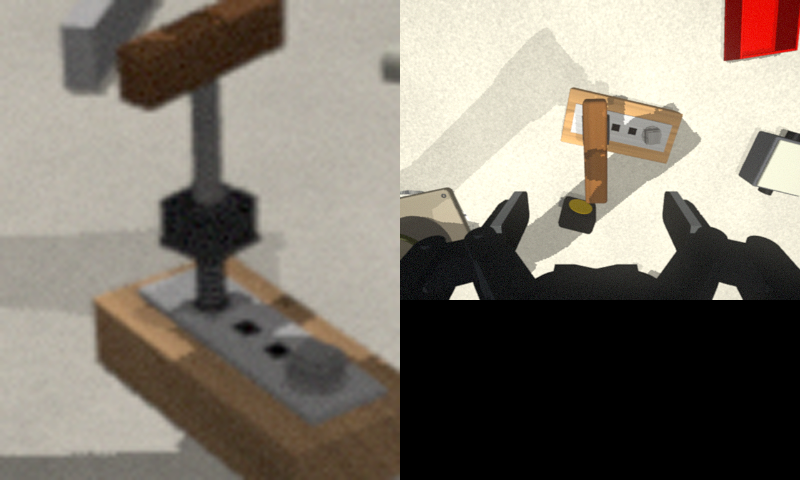

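The key stands upright on the screw (tilt under 0.01 rad), turned about 1.33 rad, and the gripper is clear of it. Hand in.

```bash
python3 -c "
from h import *
print(manip.hand_in())"
```

```text
the job is handed in; nothing more can be done
None
```

I handed the job in at about 18 s of the 51 s allowed; no verdict came back. The key stands released and upright on the loose screw, which I brought upright before turning. I turned the key about 1.3 rad clockwise, so allowing for socket play I put the screw's own turn at 1.1 rad or more.

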